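# Set up the soldering hearth

## Task

Set up the hearth on the square soldering board: lay the flat fire brick on it along the board's back edge (the edge away from the robot), centred and with its long side flush with that edge, then stand the tall fire brick on end squarely on the middle of the flat one. Stand the white flux jar on the bench beside the board on the side where the turntable is, and the round tan solder tin (not the spare one at the bench's back right corner) on the bench beside the board on the other side, each opposite the middle of the board's side edge with a gap of about 20 mm to the board. Leave the dropper bottle where it stands.

Things in the scene. Friction and masses are not known exactly. Their poses are not given: they have to be found in the camera images.
- board: the square soldering board, a pale scorched slab 150 x 150 x 22 mm, fixed on the bench and turned up to 0.25 rad. Origin: centre of its underside; its x axis points to its back edge (away from the robot), y to its left edge, z up; the back edge is at x = +75 mm, the side edges at y = +75 and -75 mm, the top face at z = 22 mm
- turntable: round black ribbed soldering turntable, 140 mm in diameter, 29 mm high, fixed at the back of the bench, either to the left or to the right of the board. Only a landmark. Origin: centre of its underside. The tall tiered blue bur stand stands at the other side
- flat_brick: the flat fire brick, brown, lying: 58 (x) x 100 (y) x 44 (z) mm, 0.36 kg, loose. Origin: centre of its underside, z up; gripped across its 58 mm width (its x axis). It may be used either way round
- tall_brick: the tall fire brick, brown, standing on end: 60 (x) x 56 (y) x 104 (z) mm, 0.38 kg, loose. Origin: centre of its underside, z up; gripped across 60 or 56 mm
- solder_tin: round tan solder tin with a lid, 56 mm in diameter, 28 mm high, 90 g, loose, closed (lid fast). Origin: centre of its underside, z up. A similar spare tin is fixed at the back right corner of the bench, out of reach, and is not meant
- flux_jar: round white flux jar with a screw lid, 48 mm in diameter, 29 mm high, 85 g, loose, closed (lid fast). Origin: centre of its underside, z up
- dropper: slim amber dropper bottle with a black teat, 30 mm in diameter, 93 mm high, standing loose in front of the board; to be left alone. Origin: centre of its underside

How it is judged:
At the end, for the whole second after the job is handed in: Flat brick on the board at its back edge, within 15 mm and 0.15 rad; tall brick upright on it, centred within 15 mm, square within 0.2 rad; jar (turntable side) and tin (other side) upright on the bench, 5 to 35 mm off the board, within 15 mm of mid-edge; all at rest (x of flat_brick in the frame of board between 0.031 and 0.061 m and y of flat_brick in the frame of board between -0.015 and 0.015 m and z of flat_brick in the frame of board between 0.018 and 0.026 m and angle between the y axis of flat_brick and the y axis of board, either way round below 0.15 rad and horizontal distance between tall_brick and flat_brick below 0.015 m and z of tall_brick in the frame of flat_brick between 0.04 and 0.048 m and (angle between the x axis of tall_brick and the x axis of flat_brick, either way round below 0.2 rad or angle between the x axis of tall_brick and the y axis of flat_brick, either way round below 0.2 rad) and ((y of turntable in the frame of board above 0 m and x of flux_jar in the frame of board between -0.015 and 0.015 m and y of flux_jar in the frame of board between 0.104 and 0.134 m and height (world z) of flux_jar between -0.005 and 0.005 m and x of solder_tin in the frame of board between -0.015 and 0.015 m and y of solder_tin in the frame of board between -0.138 and -0.108 m and height (world z) of solder_tin between -0.005 and 0.005 m) or (y of turntable in the frame of board below 0 m and x of flux_jar in the frame of board between -0.015 and 0.015 m and y of flux_jar in the frame of board between -0.134 and -0.104 m and height (world z) of flux_jar between -0.005 and 0.005 m and x of solder_tin in the frame of board between -0.015 and 0.015 m and y of solder_tin in the frame of board between 0.108 and 0.138 m and height (world z) of solder_tin between -0.005 and 0.005 m)) and linear speed of each of flat_brick, tall_brick, solder_tin, flux_jar below 0.02 m/s and angular speed of each of flat_brick, tall_brick, solder_tin, flux_jar below 0.1 rad/s and angle between each of flat_brick, tall_brick, solder_tin, flux_jar's own z axis and vertical below 0.1 rad); the robot touches nothing.
It fails at once if the dropper bottle is pushed more than 30 mm away or knocked over (distance of dropper from where it was at the start of the episode above 0.03 m or angle between dropper's own z axis and vertical above 0.5 rad).
It also fails if it takes over 112 s, if anything falls off the work surface, if the arm or the gripper's body presses on something with over 40 N, if the wrist force passes 120 N, or if a joint passes its speed limit or range.

## Robot

A 6-joint arm with a two-finger parallel gripper is mounted at the origin on a cart in front of the work surface, level with it; the furniture and walls round the work are solid. World frame = base frame: x ahead of the robot, y to its left, z up, the work surface at z = 0. Lengths are in m, angles in rad, forces in N, time in s.
With the tool pointing down it reaches from about 0.3 to 0.75 m from the base axis. Payload 8.5 kg.
Tool frame: the origin (TCP) lies where the fingers leave the gripper's body, on its centre line; the fingertips stand 64 mm ahead of it and the grasp point (between the pads) lies 45 mm ahead of it; z points along the fingers, x is the direction in which the jaws open and shut, and the axes are right-handed (so a half turn about z gives the same grasp; the last joint's range is limited). The gripper opens to 88 mm and grips with 3 to 60 N. Pads are 18 mm wide; open, the fingers measure 123 mm over their backs; the gripper's body (75 mm by 187 mm) begins 45 mm behind the grasp point.
Start: joints at [1.122, 0.381, 1.297, -0, 1.464, -0.215], TCP at [0.127, 0.535, 0.303] pointing down, gripper open.
Joint ranges: [-3.11, 3.11], [-0.89, 2.33], [0.22, 2.48], [-1.42, 4.56], [0.17, 2.85], [-2.88, 2.88]. Speed limits (rad/s): [2.39, 2.39, 3.14, 3.14, 3.14, 3.14].

## Interface

Orientations are given as a 3x3 rotation matrix whose columns are the frame's x, y, z axes.
In Python, from rig import sense, camera, camera_info, job_done gives the robot as it stands.
- The arm moves only by the tool arm_command, never from a script. Its argument "motion" is a list of rows, each an object with "dp": the shift along the tool's x, y, z in mm, a list of three; "angular": the turn, a rotation vector about the tool's x, y, z in degrees, a list of three; "grip": the opening in per cent of the stroke, from 0 (shut) to 100 (fully open). A call has 1 to 5 rows; each row is the pose to reach, as a shift and turn from the pose commanded when the call began, along the tool's axes at that moment; what a row does not reach only later rows make up. A row lasts 1/12 s, in which the tool goes at most 41.7 mm and 7.16 degrees, less where a joint would pass 70% of its speed; a pose out of reach is approached as far as the arm can. A call with a gripper value outside its range is refused whole. The fingers move at their own pace and stop on an object; "squeeze" is the grip in N (left out, the last holds). Time passes only in rows, so rows that repeat a pose let the fingers close. It gives the time, the measured TCP pose, the force and the opening at its end, in the units of the state.
- sense(): the state, without advancing time (a new reading comes with each control period).
- camera(name): name is "side" or "top" or "wrist"; returns the picture (420x560x3 uint8, red, green, blue); there is no depth.
- camera_info(name): a dict with "fx", "fy", "cx", "cy" (pixels), "rvec" (rotation vector, rad) and "tvec" (3), from world to camera coordinates, as OpenCV has them. Camera axes: x right, y down, z forward; pixel columns grow to the right and rows downward; lengths in m; the calibration is good to about 2 mm. A picture is of the moment at which its call begins: read the wrist's pose just before it. camera_info takes no time and is no camera call; for the wrist camera it gives the pose at the moment of the call.
- job_done(): hands the job in, once; it reports no verdict.
The state is a dict: "time": time; "joint_pos": joint angles; "joint_vel": joint speeds; "effort": joint torques, N m; "tcp_pos": TCP position; "eef_rot": TCP orientation; "contact_force": force on the tool from outside, world axes, zero at the start; "moment": the same for the moment, N m; "width": finger opening in m.
Only numpy, scipy, OpenCV 4.12 (cv2) and the standard library are available. Lean on these libraries where they do the work, as an engineer would, in place of code of your own. Each camera call takes 0.05 s, during which the arm holds its last target. There are 200 camera calls.

## Working session

There is one attempt and no reset: what is moved stays moved. The work goes in short steps, Python scripts to look and compute and a tool call to move; the robot and the scene stay as the last step left them, time stands still between calls to the robot, and variables do not carry over. Pictures are saved under pics/ and viewed, about 12 in all and at most 16, crops included, and the job is handed in when it is done.

Besides the shell and the picture viewer there is one more tool, called after "Request:" by a JSON object that holds its "op" and its "data", one argument or row to a line. arm_command: Moves the arm, as the interface text tells. Its arguments: {"type":"object","properties":{"motion":{"type":"array"},"squeeze":{"type":"number"}},"required":["motion"]}

```bash
mkdir -p pics; ls; python3 - <<'E'
from rig import *
import cv2, json
s=sense()
print(s['time'],s['tcp_pos'],s['eef_rot'],s['width'])
for n in ['top','side']:
    cv2.imwrite(f'pics/{n}0.png',camera(n)[:,:,::-1]); print(n,camera_info(n))
E
```

```text
pics
0.0 [0.12733583 0.53486243 0.30215289] [[ 2.31696738e-01  9.72787860e-01 -6.32642004e-04]
 [ 9.72787074e-01 -2.31697381e-01 -1.27726277e-03]
 [-1.38908721e-03 -3.19488348e-04 -9.99998984e-01]] 0.08794879466437817
top {'fx': 442.2361829912338, 'fy': 442.2361829912338, 'cx': 287.68606289044425, 'cy': 209.54965089509312, 'rvec': array([ 2.17681606, -2.21098076,  0.09431024]), 'tvec': array([-0.06455446,  0.54448158,  1.16284513])}
side {'fx': 509.95504194960944, 'fy': 509.95504194960944, 'cx': 275.44646602017735, 'cy': 211.48385537283104, 'rvec': array([ 0.2639448, -2.4662469,  1.6831901]), 'tvec': array([0.54818287, 0.10141322, 1.0266804 ])}
```

View pics/top0.png

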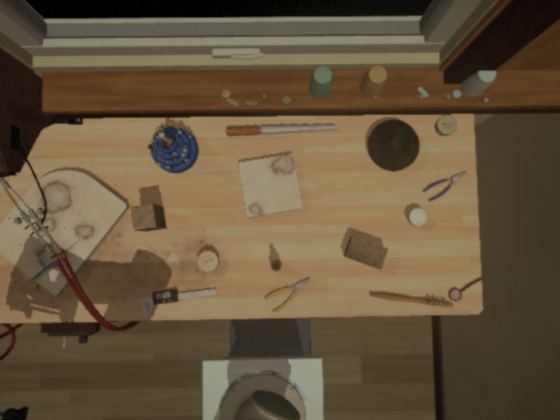

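View pics/side0.png

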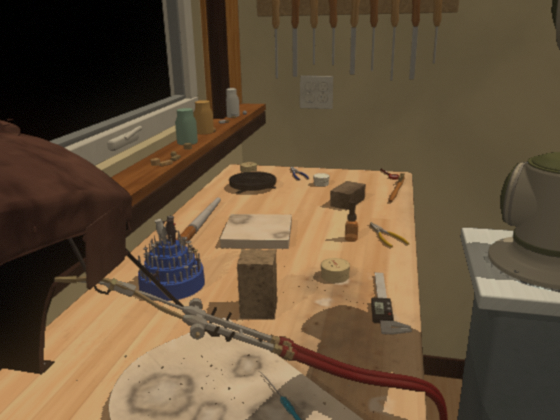

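The top view shows the board at about (270,184) and the turntable on its right at (393,145), so the jar goes right and the tin left. The tall brick is at (148,210), flat brick (364,248), tin (207,261), jar (418,217) and dropper (275,258). The side view agrees with this layout.

```bash
cat > h.py <<'E'
import numpy as np, cv2
from rig import *
def ci(n):
    i=camera_info(n); K=np.array([[i['fx'],0,i['cx']],[0,i['fy'],i['cy']],[0,0,1]])
    return K,cv2.Rodrigues(np.array(i['rvec']))[0],np.array(i['tvec'])
def cast(c,uv,z):
    K,R,t=c; uv=np.atleast_2d(uv).astype(float)
    d=np.c_[uv,np.ones(len(uv))]@np.linalg.inv(K).T@R; o=-R.T@t
    return (o+d*((z-o[2])/d[:,2])[:,None])[:,:2]
def proj(c,P):
    K,R,t=c; q=(np.atleast_2d(P)@R.T+t)@K.T; return q[:,:2]/q[:,2:]
def rect(pts):
    r=cv2.minAreaRect((np.array(pts)*1000).astype(np.float32)); return np.round(r[0],1),np.round(r[1],1),round(r[2],1)
E
python3 - <<'E'
from h import *
c=ci('top'); print('cam',-c[1].T@c[2]); print('tcp px',proj(c,sense()['tcp_pos']))
im=cv2.imread('pics/top0.png')
for n,uv,z in [('board',(270,184),.022),('tall',(148,218),.104),('flat',(364,248),.044),('tin',(207,261),.028),('jar',(418,217),.029),('dropper',(275,266),.093),('tt',(393,145),.029)]:
    print(n,cast(c,uv,z).round(3))
print('hsv')
hs=cv2.cvtColor(im,cv2.COLOR_BGR2HSV)
for p in [(250,200),(280,200),(150,217),(150,195),(364,248),(350,240),(207,261),(418,217),(320,230),(180,240)]: print(p,hs[p[1],p[0]])
big=cv2.resize(im[130:290,120:440],None,fx=2.5,fy=2.5,interpolation=cv2.INTER_CUBIC); cv2.imwrite('pics/crop0.png',big)
E
```

```text
cam [ 0.46154048 -0.05289484  1.19875718]
tcp px [[-18.67139001 417.26794566]]
board [[ 0.612 -0.027]]
tall [[0.522 0.273]]
flat [[ 0.438 -0.27 ]]
tin [[0.411 0.141]]
jar [[ 0.518 -0.419]]
dropper [[ 0.398 -0.038]]
tt [[ 0.712 -0.359]]
hsv
(250, 200) [ 22  63 157]
(280, 200) [ 19  71 158]
(150, 217) [ 17 103 116]
(150, 195) [ 15 126 101]
(364, 248) [ 16 104  98]
(350, 240) [ 16 117  74]
(207, 261) [ 16 108 146]
(418, 217) [ 31  42 158]
(320, 230) [ 20  91 157]
(180, 240) [ 16 106 154]
```

View pics/crop0.png

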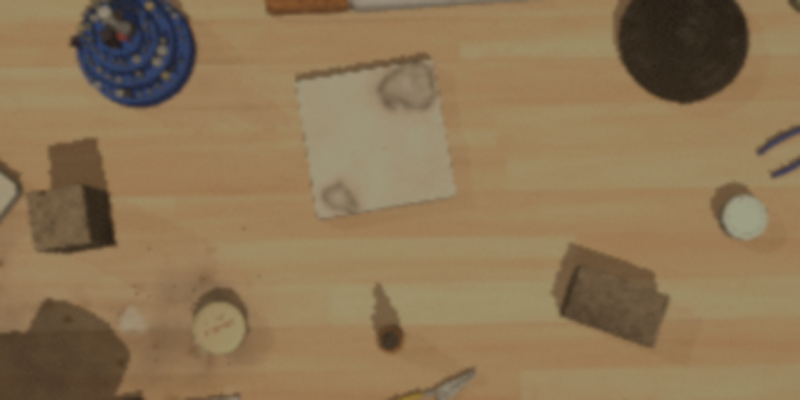

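```bash
python3 - <<'E'
from h import *
c=ci('top'); f=lambda p: np.array(p)/2.5+[120,130]
im=cv2.imread('pics/top0.png'); hs=cv2.cvtColor(im,cv2.COLOR_BGR2HSV)
b=cast(c,f([(298,78),(430,56),(455,193),(318,217)]),.022); print('board',b.round(3),b.mean(0),rect(b))
b=cast(c,f([(32,193),(84,186),(92,248),(36,251)]),.104); print('tall',rect(b))
b=cast(c,f([(579,267),(668,297),(654,346),(561,315)]),.044); print('flat',rect(b))
print('tin',cast(c,f((219,327)),.028),'jar',cast(c,f((744,217)),.029),'drop',cast(c,f((389,340)),.09))
print('stand',cast(c,f([(138,50),(196,50),(80,50),(138,108)]),.02))
# board mask try
m=((hs[...,1]<84)).astype(np.uint8); m=cv2.morphologyEx(m,cv2.MORPH_OPEN,np.ones((3,3)))
m=cv2.morphologyEx(m,cv2.MORPH_CLOSE,np.ones((9,9)))
for k in cv2.findContours(m,0,2)[0]:
    if cv2.contourArea(k)>150:
        M=cv2.moments(k); uv=(M['m10']/M['m00'],M['m01']/M['m00'])
        if uv[0]>190 and 120<uv[1]<300: print(np.round(uv),cv2.contourArea(k),rect(cast(c,k[:,0],.022)))
w=ci('wrist'); s=sense(); R=np.array(s['eef_rot'])
print('wrist K',w[0][0,0],'cam in tool',R.T@(-w[1].T@w[2]-s['tcp_pos']),'axes',(w[1]@R).round(3))
E
```

```text
board [[ 0.675  0.055]
 [ 0.697 -0.087]
 [ 0.549 -0.111]
 [ 0.526  0.035]] [ 0.61174382 -0.0270745 ] (array([611.8, -26.2]), array([151. , 148.2]), 9.1)
tall (array([521.3, 282.4]), array([61.9, 54.7]), 6.9)
flat (array([ 426.6, -275.3]), array([101.9,  53.4]), 70.7)
tin [[0.41111803 0.13954989]] jar [[ 0.51821631 -0.41829615]] drop [[ 0.39806328 -0.03944984]]
stand [[0.7082603  0.22659993]
 [0.70746265 0.16447167]
 [0.7090566  0.28862351]
 [0.64541473 0.22650675]]
[417. 216.] 244.5 (array([ 519.4, -419. ]), array([48.7, 45.6]), 89.1)
[445. 184.] 234.5 (array([ 607. , -507.1]), array([ 39.5, 102.9]), 25.5)
[269. 185.] 2959.0 (array([609.8, -25.9]), array([150.1, 149.4]), 8.9)
[294. 128.] 428.5 (array([ 762.2, -103.3]), array([ 20.8, 203.4]), 1.3)
wrist K 375.91168572807754 cam in tool [ 0.00015534 -0.07137863 -0.08240138] axes [[ 1.    -0.001 -0.   ]
 [ 0.001  0.96  -0.279]
 [ 0.001  0.279  0.96 ]]
```

```bash
cat >> h.py <<'E'
def plan(wps,p=None,yaw=None,L=.16,A=30):
    """wps: (x,y,z TCP m, yaw deg of tool x). Prints calls: dp mm in tool axes, turn deg about tool z."""
    s=sense(); R=np.array(s['eef_rot']); p=np.array(s['tcp_pos']); yaw=np.degrees(np.arctan2(R[1,0],R[0,0]))
    print('now',p.round(4),round(yaw,2),'w',round(s['width'],4),'F',np.round(s['contact_force'],1),'t',round(s['time'],2))
    for w in wps:
        d=np.array(w[:3])-p; a=w[3]-yaw; n=max(1,int(np.ceil(max(np.linalg.norm(d)/L,abs(a)/A))))
        for i in range(n):
            c,q=np.cos(np.radians(yaw)),np.sin(np.radians(yaw))
            T=np.array([[c,q,0],[q,-c,0],[0,0,-1]])
            print('  dp',np.round(T.T@d/n*1000,1),'rz',round(-a/n,1)); yaw+=a/n
        p=np.array(w[:3])
E
python3 -c "
from h import *
plan([(.411,.14,.2,9)])"
```

```text
now [0.1273 0.5349 0.3022] 76.6 w 0.088 F [ 0.2  0.7 -0.3] t 0.1
  dp [-79.6  91.9  25.6] rz 16.9
  dp [-49.5 111.   25.6] rz 16.9
  dp [-15.  120.6  25.6] rz 16.9
  dp [ 20.7 119.8  25.6] rz 16.9
```

Request:
{"op": "arm_command", "data": {
  "motion": [
    {"dp":[-80,92,26],"angular":[0,0,17],"grip":100},
    {"dp":[-80,92,26],"angular":[0,0,17],"grip":100},
    {"dp":[-80,92,26],"angular":[0,0,17],"grip":100},
    {"dp":[-80,92,26],"angular":[0,0,17],"grip":100},
    {"dp":[-80,92,26],"angular":[0,0,17],"grip":100}
  ]
}}

```text
time: 0.52
tcp_pos: [0.1993, 0.4347, 0.2765]
eef_rot: [[0.509, 0.861, -0.001], [0.861, -0.509, -0.001], [-0.001, -0.0, -1.0]]
contact_force: [-0.1, 0.9, 0.2]
width: 0.0882
```

Request:
{"op": "arm_command", "data": {
  "motion": [
    {"dp":[-50,111,26],"angular":[0,0,17],"grip":100},
    {"dp":[-50,111,26],"angular":[0,0,17],"grip":100},
    {"dp":[-50,111,26],"angular":[0,0,17],"grip":100},
    {"dp":[-50,111,26],"angular":[0,0,17],"grip":100},
    {"dp":[-50,111,26],"angular":[0,0,17],"grip":100}
  ]
}}

```text
time: 0.93
tcp_pos: [0.2696, 0.3363, 0.2507]
eef_rot: [[0.737, 0.675, -0.0], [0.675, -0.737, 0.0], [-0.0, -0.0, -1.0]]
contact_force: [0.4, -1.1, 0.1]
width: 0.088
```

Request:
{"op": "arm_command", "data": {
  "motion": [
    {"dp":[-15,121,26],"angular":[0,0,17],"grip":100},
    {"dp":[-15,121,26],"angular":[0,0,17],"grip":100},
    {"dp":[-15,121,26],"angular":[0,0,17],"grip":100},
    {"dp":[-15,121,26],"angular":[0,0,17],"grip":100},
    {"dp":[-15,121,26],"angular":[0,0,17],"grip":100}
  ]
}}

```text
time: 1.35
tcp_pos: [0.3404, 0.2376, 0.2248]
eef_rot: [[0.902, 0.431, -0.0], [0.431, -0.902, 0.0], [-0.0, -0.0, -1.0]]
contact_force: [-0.3, 0.8, -0.0]
width: 0.0881
```

Request:
{"op": "arm_command", "data": {
  "motion": [
    {"dp":[21,120,26],"angular":[0,0,17],"grip":100},
    {"dp":[21,120,26],"angular":[0,0,17],"grip":100},
    {"dp":[21,120,26],"angular":[0,0,17],"grip":100},
    {"dp":[21,120,26],"angular":[0,0,17],"grip":100},
    {"dp":[21,120,26],"angular":[0,0,17],"grip":100}
  ]
}}

```text
time: 1.77
tcp_pos: [0.411, 0.1391, 0.1987]
eef_rot: [[0.989, 0.151, -0.0], [0.151, -0.989, 0.0], [-0.0, -0.0, -1.0]]
contact_force: [-0.0, -0.2, 0.9]
width: 0.0886
```

Batching is accurate. Next, wrist and side pictures of the tin.

```bash
python3 - <<'E'
from h import *
c=ci('wrist'); im=camera('wrist')[:,:,::-1]; sd=camera('side')[:,:,::-1]
np.save('c1.npy',np.array(c,dtype=object),allow_pickle=True)
a=cv2.resize(im,(400,300)); b=cv2.resize(sd,(400,300)); cv2.imwrite('pics/w1f.png',im); cv2.imwrite('pics/w1.png',np.hstack([a,b]))
print('expected px of tin',proj(c,(.411,.14,.028)))
E
```

```text
Traceback (most recent call last):
ValueError: could not broadcast input array from shape (3,3) into shape (3,)
```

```bash
python3 - <<'E'
from h import *
c=ci('wrist'); im=camera('wrist')[:,:,::-1]; sd=camera('side')[:,:,::-1]
a=cv2.resize(im,(400,300)); b=cv2.resize(sd,(400,300)); cv2.imwrite('pics/w1f.png',im); cv2.imwrite('pics/w1.png',np.hstack([a,b]))
print('expected px of tin',proj(c,(.411,.14,.028)))
E
```

```text
expected px of tin [[278.02015038 204.42489436]]
```

View pics/w1.png

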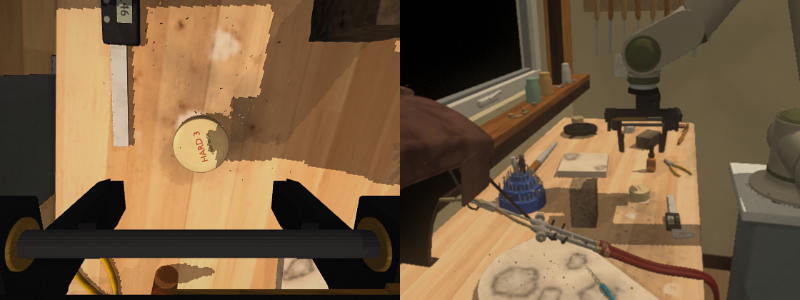

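The wrist view puts the tin at full-frame (280,200), within 3 mm of prediction. The gripper's long side lies along the jaw axis, and the dropper is at bottom left, clear of it. I'll refine the tin with a circle fit and plan the grasp.

```bash
cat >> h.py <<'E'
def circ(c,im,z,r,uv0):
    "circle of radius r (m) at height z near pixel uv0 -> world xy, px"
    K,R,t=c; e=proj(c,np.r_[cast(c,uv0,z)[0],z]); px=K[0,0]*r/(np.r_[cast(c,uv0,z)[0],z]@R.T+t)[2]
    g=cv2.medianBlur(cv2.cvtColor(np.ascontiguousarray(im),cv2.COLOR_BGR2GRAY),5)
    h=cv2.HoughCircles(g,cv2.HOUGH_GRADIENT_ALT,1,20,param1=120,param2=.5,minRadius=int(px*.85),maxRadius=int(px*1.2))
    if h is None: print('none'); return
    for q in h[0]:
        if np.hypot(*(q[:2]-uv0))<px: print('circle',q.round(1),'exp r',px.round(1),'world',cast(c,q[:2],z).round(4))
E
python3 - <<'E'
from h import *
circ(ci('wrist'),cv2.imread('pics/w1f.png'),.028,.028,(280,200))
plan([(.411,.14,.069,9)])
E
```

```text
circle [280.  203.   39.4] exp r 40.1 world [[0.4121 0.1411]]
now [0.4097 0.1401 0.1992] 8.83 w 0.0884 F [ 0.5 -0.4 -0.1] t 1.97
  dp [  1.3   0.3 130.2] rz -0.2
```

Request:
{"op": "arm_command", "data": {
  "motion": [
    {"dp":[2,-1,40],"angular":[0,0,0],"grip":100},
    {"dp":[2,-1,75],"angular":[0,0,0],"grip":100},
    {"dp":[2,-1,105],"angular":[0,0,0],"grip":100},
    {"dp":[2,-1,125],"angular":[0,0,0],"grip":100},
    {"dp":[2,-1,130],"angular":[0,0,0],"grip":100}
  ]
}}

```text
time: 2.38
tcp_pos: [0.4109, 0.1407, 0.0667]
eef_rot: [[0.988, 0.152, -0.004], [0.152, -0.988, -0.0], [-0.004, -0.0, -1.0]]
contact_force: [-0.9, 1.0, -0.1]
width: 0.0883
```

Request:
{"op": "arm_command", "data": {
  "motion": [
    {"dp":[0,0,0],"angular":[0,0,0],"grip":50},
    {"dp":[0,0,0],"angular":[0,0,0],"grip":50},
    {"dp":[0,0,0],"angular":[0,0,0],"grip":40},
    {"dp":[0,0,0],"angular":[0,0,0],"grip":40},
    {"dp":[0,0,0],"angular":[0,0,0],"grip":40}
  ],
  "squeeze": 20
}}

```text
time: 2.8
tcp_pos: [0.4126, 0.1397, 0.0697]
eef_rot: [[0.989, 0.15, 0.002], [0.15, -0.989, 0.0], [0.002, 0.0, -1.0]]
contact_force: [-1.1, -0.8, 0.3]
width: 0.0571
```

Request:
{"op": "arm_command", "data": {
  "motion": [
    {"dp":[0,0,0],"angular":[0,0,0],"grip":40},
    {"dp":[0,0,0],"angular":[0,0,0],"grip":40},
    {"dp":[0,0,-10],"angular":[0,0,0],"grip":40},
    {"dp":[0,0,-40],"angular":[0,0,0],"grip":40},
    {"dp":[0,0,-70],"angular":[0,0,0],"grip":40}
  ]
}}

```text
time: 3.22
tcp_pos: [0.4117, 0.1394, 0.1393]
eef_rot: [[0.989, 0.149, -0.003], [0.149, -0.989, -0.0], [-0.003, -0.0, -1.0]]
contact_force: [0.4, 0.1, -1.7]
width: 0.0552
```

```bash
python3 - <<'E'
from h import *
plan([(.592,.0955,.14,9),(.592,.0955,.071,9)])
E
```

```text
now [0.4117 0.1394 0.1393] 8.59 w 0.0552 F [ 0.4  0.1 -1.7] t 3.22
  dp [85.8 35.2 -0.3] rz -0.2
  dp [85.7 35.5 -0.3] rz -0.2
  dp [ 0.  0. 69.] rz -0.0
```

Request:
{"op": "arm_command", "data": {
  "motion": [
    {"dp":[35,14,0],"angular":[0,0,0],"grip":40},
    {"dp":[70,28,0],"angular":[0,0,0],"grip":40},
    {"dp":[105,43,0],"angular":[0,0,0],"grip":40},
    {"dp":[140,57,0],"angular":[0,0,0],"grip":40},
    {"dp":[171,70,0],"angular":[0,0,0],"grip":40}
  ]
}}

```text
time: 3.63
tcp_pos: [0.5937, 0.0951, 0.1391]
eef_rot: [[0.989, 0.149, 0.001], [0.149, -0.989, -0.0], [0.001, 0.0, -1.0]]
contact_force: [-1.0, 0.4, -0.9]
width: 0.0554
```

Request:
{"op": "arm_command", "data": {
  "motion": [
    {"dp":[0,0,0],"angular":[0,0,0],"grip":40},
    {"dp":[0,0,0],"angular":[0,0,0],"grip":40},
    {"dp":[0,0,0],"angular":[0,0,0],"grip":40}
  ]
}}

```text
time: 3.88
tcp_pos: [0.591, 0.096, 0.1384]
eef_rot: [[0.989, 0.15, -0.002], [0.15, -0.989, 0.0], [-0.002, -0.0, -1.0]]
contact_force: [-0.2, -0.2, -1.5]
width: 0.0551
```

```bash
python3 - <<'E'
from h import *
plan([(.592,.0945,.071,9)])
c=ci('wrist'); im=camera('wrist')[:,:,::-1]; cv2.imwrite('pics/w2.png',im)
ct=np.array([.611,-.026]); a=np.radians(9); ex=np.array([np.cos(a),np.sin(a)]); ey=np.array([-ex[1],ex[0]])
print('board corners px',[proj(c,np.r_[ct+.075*i*ex+.075*j*ey,.022]).round()[0] for i,j in [(1,1),(1,-1),(-1,-1),(-1,1)]])
print('tin px',proj(c,np.r_[sense()['tcp_pos'][:2],sense()['tcp_pos'][2]-.045]))
E
```

```text
now [0.591  0.096  0.1384] 8.6 w 0.0551 F [-0.2 -0.2 -1.5] t 3.88
  dp [ 0.7  1.6 67.4] rz -0.4
board corners px [array([404., 307.]), array([385., 494.]), array([174., 495.]), array([153., 308.])]
tin px [[275.39354741 294.35589789]]
```

View pics/w2.png

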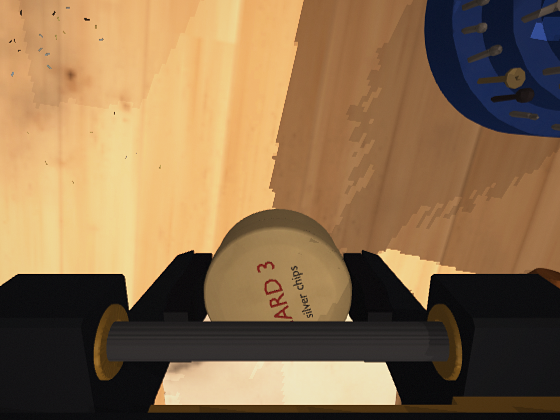

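The tin is held squarely between the pads (centre ≈ (278,288)), and the board edge below it is where expected. I'll lower, release and rise.

Request:
{"op": "arm_command", "data": {
  "motion": [
    {"dp":[1,1,30],"angular":[0,0,0],"grip":40},
    {"dp":[1,1,50],"angular":[0,0,0],"grip":40},
    {"dp":[1,1,62],"angular":[0,0,0],"grip":40},
    {"dp":[1,1,66],"angular":[0,0,0],"grip":40},
    {"dp":[1,1,69],"angular":[0,0,0],"grip":40}
  ]
}}

```text
time: 4.35
tcp_pos: [0.5923, 0.0954, 0.0697]
eef_rot: [[0.989, 0.15, -0.001], [0.15, -0.989, 0.0], [-0.001, -0.0, -1.0]]
contact_force: [-2.2, 0.5, 6.8]
width: 0.0551
```

Request:
{"op": "arm_command", "data": {
  "motion": [
    {"dp":[0,0,0],"angular":[0,0,0],"grip":40},
    {"dp":[0,0,0],"angular":[0,0,0],"grip":80},
    {"dp":[0,0,0],"angular":[0,0,0],"grip":90},
    {"dp":[0,0,0],"angular":[0,0,0],"grip":100},
    {"dp":[0,0,0],"angular":[0,0,0],"grip":100}
  ]
}}

```text
time: 4.77
tcp_pos: [0.5932, 0.0951, 0.0703]
eef_rot: [[0.989, 0.15, 0.001], [0.15, -0.989, -0.0], [0.001, 0.0, -1.0]]
contact_force: [0.2, -0.7, 0.2]
width: 0.0796
```

Request:
{"op": "arm_command", "data": {
  "motion": [
    {"dp":[0,0,-20],"angular":[0,0,0],"grip":100},
    {"dp":[0,0,-60],"angular":[0,0,0],"grip":100},
    {"dp":[0,0,-100],"angular":[0,0,0],"grip":100},
    {"dp":[0,0,-130],"angular":[0,0,0],"grip":100},
    {"dp":[0,0,-130],"angular":[0,0,0],"grip":100}
  ]
}}

```text
time: 5.18
tcp_pos: [0.5947, 0.0951, 0.2065]
eef_rot: [[0.989, 0.15, 0.012], [0.15, -0.989, -0.0], [0.011, 0.002, -1.0]]
contact_force: [0.9, 0.3, 0.8]
width: 0.0884
```

```bash
python3 - <<'E'
from h import *
c=ci('wrist'); im=camera('wrist')[:,:,::-1]; cv2.imwrite('pics/w3.png',im)
s=sense(); circ(c,im,.028,.028,proj(c,(.592,.0955,.028))[0])
plan([(.518,-.418,.2,9),(.518,-.418,.069,9)])
E
```

```text
circle [271.  196.   37.2] exp r 38.9 world [[0.5924 0.0982]]
now [0.5939 0.0951 0.2032] 8.61 w 0.0882 F [-0.5  0.5 -1.4] t 5.23
  dp [-38.  124.    0.8] rz -0.1
  dp [-38.2 123.9   0.8] rz -0.1
  dp [-38.4 123.9   0.8] rz -0.1
  dp [-38.6 123.8   0.8] rz -0.1
  dp [  0.   0. 131.] rz 0.0
```

Request:
{"op": "arm_command", "data": {
  "motion": [
    {"dp":[-38,124,0],"angular":[0,0,0],"grip":100},
    {"dp":[-38,124,0],"angular":[0,0,0],"grip":100},
    {"dp":[-38,124,0],"angular":[0,0,0],"grip":100},
    {"dp":[-38,124,0],"angular":[0,0,0],"grip":100},
    {"dp":[-38,124,0],"angular":[0,0,0],"grip":100}
  ]
}}

```text
time: 5.65
tcp_pos: [0.5735, -0.0353, 0.1987]
eef_rot: [[0.989, 0.146, -0.002], [0.146, -0.989, 0.0], [-0.002, -0.001, -1.0]]
contact_force: [0.3, 0.6, -0.7]
width: 0.0882
```

Request:
{"op": "arm_command", "data": {
  "motion": [
    {"dp":[38,100,-30],"angular":[0,0,0],"grip":100},
    {"dp":[38,100,-30],"angular":[0,0,0],"grip":100},
    {"dp":[38,100,-30],"angular":[0,0,0],"grip":100},
    {"dp":[38,100,-30],"angular":[0,0,0],"grip":100},
    {"dp":[38,100,-30],"angular":[0,0,0],"grip":100}
  ]
}}

```text
time: 6.07
tcp_pos: [0.6269, -0.1259, 0.2287]
eef_rot: [[0.989, 0.149, -0.001], [0.149, -0.989, 0.001], [-0.001, -0.001, -1.0]]
contact_force: [0.0, 1.0, -0.1]
width: 0.0881
```

Request:
{"op": "arm_command", "data": {
  "motion": [
    {"dp":[0,0,0],"angular":[0,0,0],"grip":100},
    {"dp":[0,0,0],"angular":[0,0,0],"grip":100},
    {"dp":[0,0,0],"angular":[0,0,0],"grip":100}
  ]
}}

```text
time: 6.32
tcp_pos: [0.6262, -0.1248, 0.2294]
eef_rot: [[0.988, 0.151, -0.001], [0.151, -0.988, 0.001], [-0.001, -0.001, -1.0]]
contact_force: [-0.2, 0.1, -0.4]
width: 0.0881
```

```bash
python3 - <<'E'
from h import *
c=ci('wrist'); im=camera('wrist')[:,:,::-1]; cv2.imwrite('pics/w4.png',im)
ct=np.array([.611,-.026]); a=np.radians(9); ex=np.array([np.cos(a),np.sin(a)]); ey=np.array([-ex[1],ex[0]])
print('board corners px',[proj(c,np.r_[ct+.075*i*ex+.075*j*ey,.022]).round()[0] for i,j in [(1,1),(1,-1),(-1,-1),(-1,1)]])
circ(c,im,.028,.028,proj(c,(.5924,.098,.028))[0])
plan([(.518,-.418,.2,9),(.518,-.418,.069,9)])
E
```

```text
board corners px [array([389., -65.]), array([374., 160.]), array([181., 161.]), array([163., -64.])]
now [ 0.6263 -0.1251  0.2296] 8.69 w 0.0881 F [ 0.6 -0.  -0.2] t 6.37
  dp [-75.6 136.6  14.8] rz -0.2
  dp [-76.  136.4  14.8] rz -0.2
  dp [  0.   0. 131.] rz -0.0
```

View pics/w4.png

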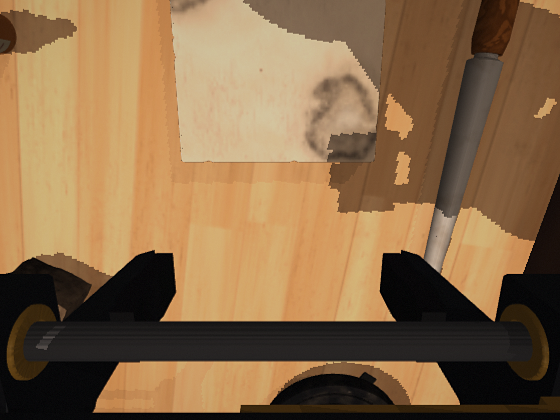

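The board's right corners appear at (182,162) and (375,161), against predictions of (181,161) and (374,160), so the board pose is confirmed. On to the jar.

Request:
{"op": "arm_command", "data": {
  "motion": [
    {"dp":[-76,137,15],"angular":[0,0,0],"grip":100},
    {"dp":[-76,137,15],"angular":[0,0,0],"grip":100},
    {"dp":[-76,137,15],"angular":[0,0,0],"grip":100},
    {"dp":[-76,137,15],"angular":[0,0,0],"grip":100},
    {"dp":[-76,137,15],"angular":[0,0,0],"grip":100}
  ]
}}

```text
time: 6.78
tcp_pos: [0.5697, -0.2777, 0.2139]
eef_rot: [[0.989, 0.145, -0.001], [0.145, -0.989, -0.001], [-0.001, 0.0, -1.0]]
contact_force: [-0.8, -0.2, -0.7]
width: 0.0886
```

Request:
{"op": "arm_command", "data": {
  "motion": [
    {"dp":[-76,136,15],"angular":[0,0,0],"grip":100},
    {"dp":[-76,136,15],"angular":[0,0,0],"grip":100},
    {"dp":[-76,136,15],"angular":[0,0,0],"grip":100},
    {"dp":[-76,136,15],"angular":[0,0,0],"grip":100},
    {"dp":[-76,136,15],"angular":[0,0,0],"grip":100}
  ]
}}

```text
time: 7.2
tcp_pos: [0.5149, -0.4232, 0.1987]
eef_rot: [[0.989, 0.145, -0.001], [0.145, -0.989, -0.0], [-0.001, 0.0, -1.0]]
contact_force: [-0.3, -0.3, -0.6]
width: 0.0882
```

Request:
{"op": "arm_command", "data": {
  "motion": [
    {"dp":[0,0,0],"angular":[0,0,0],"grip":100},
    {"dp":[0,0,0],"angular":[0,0,0],"grip":100},
    {"dp":[0,0,0],"angular":[0,0,0],"grip":100}
  ]
}}

```text
time: 7.45
tcp_pos: [0.518, -0.4173, 0.2001]
eef_rot: [[0.988, 0.152, 0.0], [0.152, -0.988, 0.0], [0.0, -0.0, -1.0]]
contact_force: [0.4, -1.3, 0.7]
width: 0.0881
```

```bash
python3 - <<'E'
from h import *
c=ci('wrist'); im=camera('wrist')[:,:,::-1]; cv2.imwrite('pics/w5.png',im)
print(proj(c,(.518,-.418,.029))[0])
circ(c,im,.029,.024,proj(c,(.518,-.418,.029))[0])
plan([(.518,-.418,.069,9)])
E
```

```text
[276.27538419 204.81288814]
circle [280.  207.   33.1] exp r 34.2 world [[ 0.5208 -0.4192]]
now [ 0.518  -0.4174  0.2001] 8.73 w 0.0883 F [ 0.1 -0.4  0.1] t 7.5
  dp [-1.000e-01  6.000e-01  1.311e+02] rz -0.3
```

Request:
{"op": "arm_command", "data": {
  "motion": [
    {"dp":[2,2,40],"angular":[0,0,0],"grip":100},
    {"dp":[2,2,75],"angular":[0,0,0],"grip":100},
    {"dp":[2,2,105],"angular":[0,0,0],"grip":100},
    {"dp":[2,2,125],"angular":[0,0,0],"grip":100},
    {"dp":[2,2,130],"angular":[0,0,0],"grip":100}
  ]
}}

```text
time: 7.92
tcp_pos: [0.5191, -0.4186, 0.0663]
eef_rot: [[0.989, 0.151, -0.004], [0.151, -0.989, 0.005], [-0.003, -0.005, -1.0]]
contact_force: [-0.4, -0.4, 0.1]
width: 0.088
```

Request:
{"op": "arm_command", "data": {
  "motion": [
    {"dp":[0,0,0],"angular":[0,0,0],"grip":40},
    {"dp":[0,0,0],"angular":[0,0,0],"grip":40},
    {"dp":[0,0,0],"angular":[0,0,0],"grip":35},
    {"dp":[0,0,0],"angular":[0,0,0],"grip":35},
    {"dp":[0,0,0],"angular":[0,0,0],"grip":35}
  ],
  "squeeze": 20
}}

```text
time: 8.33
tcp_pos: [0.5197, -0.421, 0.0711]
eef_rot: [[0.989, 0.15, 0.001], [0.15, -0.989, -0.002], [0.001, 0.002, -1.0]]
contact_force: [0.7, -0.1, -0.3]
width: 0.0567
```

Request:
{"op": "arm_command", "data": {
  "motion": [
    {"dp":[0,0,0],"angular":[0,0,0],"grip":35},
    {"dp":[0,0,0],"angular":[0,0,0],"grip":35},
    {"dp":[0,0,-10],"angular":[0,0,0],"grip":35},
    {"dp":[0,0,-40],"angular":[0,0,0],"grip":35},
    {"dp":[0,0,-70],"angular":[0,0,0],"grip":35}
  ]
}}

```text
time: 8.75
tcp_pos: [0.5189, -0.4204, 0.14]
eef_rot: [[0.989, 0.149, -0.002], [0.149, -0.989, 0.002], [-0.002, -0.003, -1.0]]
contact_force: [-0.4, 0.1, -0.6]
width: 0.0475
```

```bash
python3 - <<'E'
from h import *
plan([(.6296,-.1436,.14,9),(.6296,-.1436,.07,9)])
E
```

```text
now [ 0.5189 -0.4204  0.14  ] 8.6 w 0.0475 F [-0.4  0.1 -0.6] t 8.75
  dp [  75.4 -128.6    0. ] rz -0.2
  dp [  75.9 -128.3    0. ] rz -0.2
  dp [ 0.  0. 70.] rz -0.0
```

Request:
{"op": "arm_command", "data": {
  "motion": [
    {"dp":[76,-128,0],"angular":[0,0,0],"grip":35},
    {"dp":[76,-128,0],"angular":[0,0,0],"grip":35},
    {"dp":[76,-128,0],"angular":[0,0,0],"grip":35},
    {"dp":[76,-128,0],"angular":[0,0,0],"grip":35},
    {"dp":[76,-128,0],"angular":[0,0,0],"grip":35}
  ]
}}

```text
time: 9.17
tcp_pos: [0.5768, -0.2782, 0.1405]
eef_rot: [[0.988, 0.154, 0.0], [0.154, -0.988, 0.001], [0.0, -0.001, -1.0]]
contact_force: [-0.7, 0.1, 0.9]
width: 0.0472
```

Request:
{"op": "arm_command", "data": {
  "motion": [
    {"dp":[76,-128,0],"angular":[0,0,0],"grip":35},
    {"dp":[76,-128,0],"angular":[0,0,0],"grip":35},
    {"dp":[76,-128,0],"angular":[0,0,0],"grip":35},
    {"dp":[76,-128,0],"angular":[0,0,0],"grip":35},
    {"dp":[76,-128,0],"angular":[0,0,0],"grip":35}
  ]
}}

```text
time: 9.58
tcp_pos: [0.6325, -0.141, 0.1403]
eef_rot: [[0.988, 0.154, 0.001], [0.154, -0.988, 0.001], [0.001, -0.001, -1.0]]
contact_force: [0.2, 0.3, -0.4]
width: 0.0475
```

Request:
{"op": "arm_command", "data": {
  "motion": [
    {"dp":[0,0,0],"angular":[0,0,0],"grip":35},
    {"dp":[0,0,0],"angular":[0,0,0],"grip":35},
    {"dp":[0,0,0],"angular":[0,0,0],"grip":35}
  ]
}}

```text
time: 9.83
tcp_pos: [0.6309, -0.1466, 0.1399]
eef_rot: [[0.989, 0.148, -0.0], [0.148, -0.989, -0.0], [-0.0, 0.0, -1.0]]
contact_force: [-0.5, -0.6, -0.1]
width: 0.0477
```

```bash
python3 - <<'E'
from h import *
plan([(.6296,-.1436,.07,9)])
E
```

```text
now [ 0.6309 -0.1466  0.1399] 8.5 w 0.0477 F [-0.5 -0.6 -0.1] t 9.83
  dp [-0.9 -3.2 69.9] rz -0.5
```

Request:
{"op": "arm_command", "data": {
  "motion": [
    {"dp":[-1,-2,30],"angular":[0,0,0],"grip":35},
    {"dp":[-1,-2,50],"angular":[0,0,0],"grip":35},
    {"dp":[-1,-2,62],"angular":[0,0,0],"grip":35},
    {"dp":[-1,-2,67],"angular":[0,0,0],"grip":35},
    {"dp":[-1,-2,70],"angular":[0,0,0],"grip":35}
  ]
}}

```text
time: 10.25
tcp_pos: [0.6294, -0.144, 0.0703]
eef_rot: [[0.989, 0.149, -0.002], [0.149, -0.989, 0.0], [-0.002, -0.0, -1.0]]
contact_force: [-12.9, 1.6, 21.8]
width: 0.0475
```

Request:
{"op": "arm_command", "data": {
  "motion": [
    {"dp":[0,0,0],"angular":[0,0,0],"grip":35},
    {"dp":[0,0,0],"angular":[0,0,0],"grip":80},
    {"dp":[0,0,0],"angular":[0,0,0],"grip":90},
    {"dp":[0,0,0],"angular":[0,0,0],"grip":100},
    {"dp":[0,0,0],"angular":[0,0,0],"grip":100}
  ]
}}

```text
time: 10.67
tcp_pos: [0.6302, -0.1432, 0.0701]
eef_rot: [[0.989, 0.15, 0.001], [0.15, -0.989, -0.0], [0.001, 0.0, -1.0]]
contact_force: [-0.2, -0.6, -0.2]
width: 0.0721
```

Request:
{"op": "arm_command", "data": {
  "motion": [
    {"dp":[0,0,-20],"angular":[0,0,0],"grip":100},
    {"dp":[0,0,-60],"angular":[0,0,0],"grip":100},
    {"dp":[0,0,-100],"angular":[0,0,0],"grip":100},
    {"dp":[0,0,-130],"angular":[0,0,0],"grip":100},
    {"dp":[0,0,-130],"angular":[0,0,0],"grip":100}
  ]
}}

```text
time: 11.08
tcp_pos: [0.6317, -0.1436, 0.207]
eef_rot: [[0.989, 0.15, 0.011], [0.15, -0.989, -0.005], [0.01, 0.006, -1.0]]
contact_force: [0.5, -0.1, 0.4]
width: 0.0881
```

Request:
{"op": "arm_command", "data": {
  "motion": [
    {"dp":[0,0,0],"angular":[0,0,0],"grip":100},
    {"dp":[0,0,0],"angular":[0,0,0],"grip":100},
    {"dp":[0,0,0],"angular":[0,0,0],"grip":100}
  ]
}}

```text
time: 11.33
tcp_pos: [0.6296, -0.1429, 0.1981]
eef_rot: [[0.989, 0.15, -0.003], [0.15, -0.989, 0.001], [-0.002, -0.002, -1.0]]
contact_force: [-0.1, 0.1, -1.2]
width: 0.0883
```

```bash
python3 - <<'E'
from h import *
c=ci('wrist'); im=camera('wrist')[:,:,::-1]; cv2.imwrite('pics/w6.png',im)
circ(c,im,.029,.024,proj(c,(.6296,-.1436,.029))[0])
plan([(.427,-.275,.21,-19.3)])
E
```

```text
circle [277.  205.   33.1] exp r 34.5 world [[ 0.6295 -0.1429]]
now [ 0.6297 -0.143   0.1981] 8.6 w 0.0885 F [0.4 0.1 1.7] t 11.38
  dp [-110.1   50.1   -6. ] rz 14.0
  dp [-94.7  75.2  -6. ] rz 14.0
```

The jar stands at (0.6295,-0.1429), 1 mm from target. Next, the flat brick.

Request:
{"op": "arm_command", "data": {
  "motion": [
    {"dp":[-110,50,-6],"angular":[0,0,14],"grip":100},
    {"dp":[-110,50,-6],"angular":[0,0,14],"grip":100},
    {"dp":[-110,50,-6],"angular":[0,0,14],"grip":100},
    {"dp":[-110,50,-6],"angular":[0,0,14],"grip":100},
    {"dp":[-110,50,-6],"angular":[0,0,14],"grip":100}
  ]
}}

```text
time: 11.8
tcp_pos: [0.5278, -0.2098, 0.2053]
eef_rot: [[0.995, -0.096, -0.001], [-0.096, -0.995, 0.001], [-0.001, -0.001, -1.0]]
contact_force: [1.0, -0.1, 0.2]
width: 0.0881
```

Request:
{"op": "arm_command", "data": {
  "motion": [
    {"dp":[-95,75,-6],"angular":[0,0,14],"grip":100},
    {"dp":[-95,75,-6],"angular":[0,0,14],"grip":100},
    {"dp":[-95,75,-6],"angular":[0,0,14],"grip":100},
    {"dp":[-95,75,-6],"angular":[0,0,14],"grip":100},
    {"dp":[-95,75,-6],"angular":[0,0,14],"grip":100}
  ]
}}

```text
time: 12.22
tcp_pos: [0.4271, -0.2752, 0.2115]
eef_rot: [[0.943, -0.334, -0.0], [-0.334, -0.943, 0.0], [-0.0, -0.0, -1.0]]
contact_force: [1.1, 0.1, -0.1]
width: 0.0884
```

Request:
{"op": "arm_command", "data": {
  "motion": [
    {"dp":[0,0,0],"angular":[0,0,0],"grip":100},
    {"dp":[0,0,0],"angular":[0,0,0],"grip":100},
    {"dp":[0,0,0],"angular":[0,0,0],"grip":100}
  ]
}}

```text
time: 12.47
tcp_pos: [0.4282, -0.2739, 0.2114]
eef_rot: [[0.944, -0.33, -0.0], [-0.33, -0.944, 0.0], [-0.0, -0.0, -1.0]]
contact_force: [-0.8, -0.3, 0.8]
width: 0.0882
```

```bash
python3 - <<'E'
from h import *
c=ci('wrist'); im=camera('wrist')[:,:,::-1]; cv2.imwrite('pics/w7.png',im)
print(proj(c,(.427,-.275,.044))[0]); plan([(.427,-.275,.21,-19.3)])
E
```

```text
[275.51143272 207.75131204]
now [ 0.4281 -0.274   0.2115] -19.28 w 0.0882 F [-0.7  0.4  0.4] t 12.52
  dp [-0.7  1.3  1.5] rz 0.0
```

View pics/w7.png

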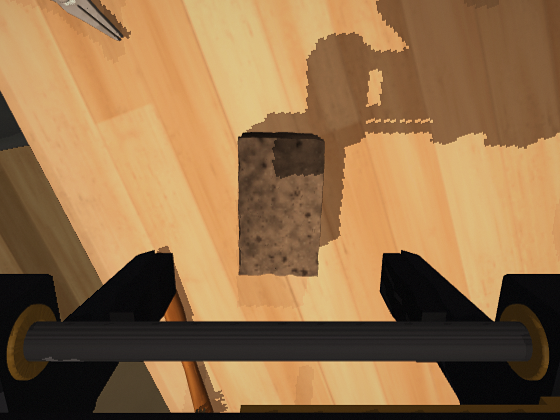

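```bash
python3 - <<'E'
from h import *
c=ci('wrist')
b=cast(c,[(239,139),(323,140),(318,275),(239,275)],.044); print(b.round(4),b.mean(0),rect(b))
d=(b[1]+b[2]-b[0]-b[3]); print(np.degrees(np.arctan2(d[1],d[0]))); d=b[0]+b[1]-b[2]-b[3]; print(np.degrees(np.arctan2(d[1],d[0])))
plan([(*b.mean(0),.075,-19.3)])
E
```

```text
[[ 0.4197 -0.2227]
 [ 0.4717 -0.2415]
 [ 0.4392 -0.3337]
 [ 0.3847 -0.3147]] [ 0.42884551 -0.27813043] (array([ 428.3, -277.9]), array([98.4, 57.7]), 70.6)
-19.54431881100486
69.85993333873876
now [ 0.4281 -0.274   0.2115] -19.28 w 0.0882 F [-0.7  0.4  0.4] t 12.52
  dp [  2.1   3.7 136.5] rz 0.0
```

The brick's top face, with corners (239,139), (323,140), (318,275) and (239,275), measures 98 x 58 mm at (0.429,-0.278), yaw -19.6°. That matches its stated size, so I'll grasp.

Request:
{"op": "arm_command", "data": {
  "motion": [
    {"dp":[2,4,40],"angular":[0,0,0],"grip":100},
    {"dp":[2,4,78],"angular":[0,0,0],"grip":100},
    {"dp":[2,4,110],"angular":[0,0,0],"grip":100},
    {"dp":[2,4,130],"angular":[0,0,0],"grip":100},
    {"dp":[2,4,137],"angular":[0,0,0],"grip":100}
  ]
}}

```text
time: 12.93
tcp_pos: [0.4274, -0.278, 0.0718]
eef_rot: [[0.944, -0.331, -0.003], [-0.331, -0.944, 0.004], [-0.004, -0.002, -1.0]]
contact_force: [-0.2, 0.8, 0.0]
width: 0.0882
```

Request:
{"op": "arm_command", "data": {
  "motion": [
    {"dp":[0,0,0],"angular":[0,0,0],"grip":60},
    {"dp":[0,0,0],"angular":[0,0,0],"grip":50},
    {"dp":[0,0,0],"angular":[0,0,0],"grip":50},
    {"dp":[0,0,0],"angular":[0,0,0],"grip":50},
    {"dp":[0,0,0],"angular":[0,0,0],"grip":50}
  ],
  "squeeze": 45
}}

```text
time: 13.35
tcp_pos: [0.428, -0.2793, 0.0759]
eef_rot: [[0.943, -0.332, 0.001], [-0.332, -0.943, -0.001], [0.002, 0.001, -1.0]]
contact_force: [0.6, 1.1, 5.9]
width: 0.0576
```

Request:
{"op": "arm_command", "data": {
  "motion": [
    {"dp":[0,0,0],"angular":[0,0,0],"grip":50},
    {"dp":[0,0,0],"angular":[0,0,0],"grip":50},
    {"dp":[0,0,-10],"angular":[0,0,0],"grip":50},
    {"dp":[0,0,-50],"angular":[0,0,0],"grip":50},
    {"dp":[0,0,-90],"angular":[0,0,0],"grip":50}
  ]
}}

```text
time: 13.77
tcp_pos: [0.427, -0.2785, 0.1653]
eef_rot: [[0.943, -0.332, -0.003], [-0.332, -0.943, 0.003], [-0.004, -0.002, -1.0]]
contact_force: [1.5, -1.0, -2.4]
width: 0.0578
```

```bash
python3 - <<'E'
from h import *
plan([(.6565,-.0188,.165,9)])
E
```

```text
now [ 0.427  -0.2785  0.1653] -19.4 w 0.0578 F [ 1.5 -1.  -2.4] t 13.77
  dp [ 4.340e+01 -1.071e+02  1.000e-01] rz -9.5
  dp [ 60.4 -98.5   0.1] rz -9.5
  dp [ 75.8 -87.2   0.1] rz -9.5
```

Request:
{"op": "arm_command", "data": {
  "motion": [
    {"dp":[43,-107,0],"angular":[0,0,-9.5],"grip":50},
    {"dp":[43,-107,0],"angular":[0,0,-9.5],"grip":50},
    {"dp":[43,-107,0],"angular":[0,0,-9.5],"grip":50},
    {"dp":[43,-107,0],"angular":[0,0,-9.5],"grip":50},
    {"dp":[43,-107,0],"angular":[0,0,-9.5],"grip":50}
  ]
}}

```text
time: 14.18
tcp_pos: [0.5042, -0.1911, 0.1651]
eef_rot: [[0.986, -0.169, -0.0], [-0.169, -0.986, 0.0], [-0.0, 0.0, -1.0]]
contact_force: [0.1, -0.6, -3.9]
width: 0.0576
```

Request:
{"op": "arm_command", "data": {
  "motion": [
    {"dp":[60,-99,0],"angular":[0,0,-9.5],"grip":50},
    {"dp":[60,-99,0],"angular":[0,0,-9.5],"grip":50},
    {"dp":[60,-99,0],"angular":[0,0,-9.5],"grip":50},
    {"dp":[60,-99,0],"angular":[0,0,-9.5],"grip":50},
    {"dp":[60,-99,0],"angular":[0,0,-9.5],"grip":50}
  ]
}}

```text
time: 14.6
tcp_pos: [0.5799, -0.105, 0.1646]
eef_rot: [[1.0, -0.006, -0.001], [-0.006, -1.0, -0.0], [-0.001, 0.0, -1.0]]
contact_force: [-1.3, -0.2, -3.6]
width: 0.0574
```

Request:
{"op": "arm_command", "data": {
  "motion": [
    {"dp":[76,-87,0],"angular":[0,0,-9.5],"grip":50},
    {"dp":[76,-87,0],"angular":[0,0,-9.5],"grip":50},
    {"dp":[76,-87,0],"angular":[0,0,-9.5],"grip":50},
    {"dp":[76,-87,0],"angular":[0,0,-9.5],"grip":50},
    {"dp":[76,-87,0],"angular":[0,0,-9.5],"grip":50}
  ]
}}

```text
time: 15.02
tcp_pos: [0.6562, -0.0194, 0.1643]
eef_rot: [[0.987, 0.158, -0.001], [0.158, -0.987, -0.0], [-0.001, 0.0, -1.0]]
contact_force: [-0.7, -0.5, -3.0]
width: 0.0581
```

Request:
{"op": "arm_command", "data": {
  "motion": [
    {"dp":[0,0,0],"angular":[0,0,0],"grip":50},
    {"dp":[0,0,0],"angular":[0,0,0],"grip":50},
    {"dp":[0,0,0],"angular":[0,0,0],"grip":50}
  ]
}}

```text
time: 15.27
tcp_pos: [0.6559, -0.0204, 0.1649]
eef_rot: [[0.988, 0.156, -0.0], [0.156, -0.988, -0.0], [-0.0, 0.0, -1.0]]
contact_force: [-0.4, -0.9, -2.4]
width: 0.0578
```

```bash
python3 - <<'E'
from h import *
plan([(.6565,-.0188,.098,9)])
c=ci('wrist'); im=camera('wrist')[:,:,::-1]; cv2.imwrite('pics/w8.png',im)
z=sense()['tcp_pos'][2]-.075+.044; print('brick top z',z)
E
```

```text
now [ 0.6559 -0.0204  0.1649] 8.98 w 0.0578 F [-0.4 -0.9 -2.4] t 15.27
  dp [ 0.9 -1.5 66.9] rz -0.0
brick top z 0.13397558416783628
```

View pics/w8.png

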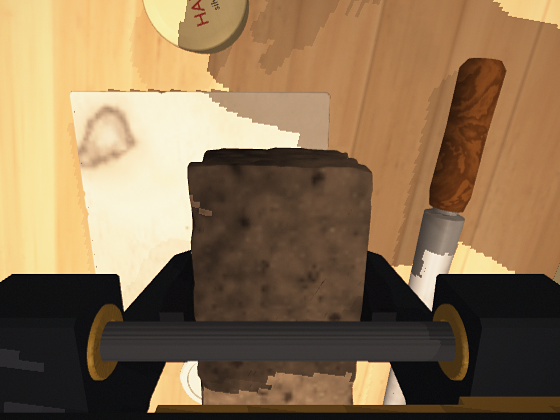

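The brick is gripped square, its near end at v≈163 and its back side near the board's back edge. Board corners show at (72,93) and (328,94). I'll check the centring in the gripper.

```bash
python3 - <<'E'
from h import *
c=ci('wrist'); ct=np.array([.611,-.026]); a=np.radians(9); ex=np.array([np.cos(a),np.sin(a)]); ey=np.array([-ex[1],ex[0]]); B=np.c_[ex,ey]
for n,uv,z in [('brick end corners',[(189,165),(372,168)],.134),('board corners',[(72,93),(328,94)],.022)]:
    print(n,((cast(c,uv,z)-ct)@B).round(4))
print('tcp',(np.array(sense()['tcp_pos'][:2])-ct)@B)
E
```

```text
brick end corners [[0.019  0.0507]
 [0.0748 0.0499]]
board corners [[-0.072   0.0727]
 [ 0.0749  0.0723]]
tcp [ 0.04537135 -0.00122607]
```

Request:
{"op": "arm_command", "data": {
  "motion": [
    {"dp":[1,0,30],"angular":[0,0,0],"grip":50},
    {"dp":[1,0,50],"angular":[0,0,0],"grip":50},
    {"dp":[1,0,60],"angular":[0,0,0],"grip":50},
    {"dp":[1,0,64],"angular":[0,0,0],"grip":50},
    {"dp":[1,0,66],"angular":[0,0,0],"grip":50}
  ]
}}

```text
time: 15.73
tcp_pos: [0.6575, -0.019, 0.0988]
eef_rot: [[0.987, 0.158, -0.0], [0.158, -0.987, -0.0], [-0.0, -0.0, -1.0]]
contact_force: [0.0, 0.5, -3.8]
width: 0.0575
```

Request:
{"op": "arm_command", "data": {
  "motion": [
    {"dp":[0,0,0],"angular":[0,0,0],"grip":50},
    {"dp":[0,0,1],"angular":[0,0,0],"grip":50},
    {"dp":[0,0,1],"angular":[0,0,0],"grip":50}
  ]
}}

```text
time: 15.98
tcp_pos: [0.6578, -0.0187, 0.0987]
eef_rot: [[0.987, 0.158, 0.002], [0.158, -0.987, -0.0], [0.002, 0.001, -1.0]]
contact_force: [0.0, -0.6, -2.5]
width: 0.0576
```

Request:
{"op": "arm_command", "data": {
  "motion": [
    {"dp":[0,0,1],"angular":[0,0,0],"grip":50},
    {"dp":[0,0,1],"angular":[0,0,0],"grip":50},
    {"dp":[0,0,2],"angular":[0,0,0],"grip":50},
    {"dp":[0,0,2],"angular":[0,0,0],"grip":50}
  ]
}}

```text
time: 16.32
tcp_pos: [0.6578, -0.0187, 0.0979]
eef_rot: [[0.987, 0.158, 0.002], [0.158, -0.987, -0.001], [0.002, 0.001, -1.0]]
contact_force: [-3.6, 0.5, 11.2]
width: 0.0575
```

Request:
{"op": "arm_command", "data": {
  "motion": [
    {"dp":[0,0,0],"angular":[0,0,0],"grip":66},
    {"dp":[0,0,0],"angular":[0,0,0],"grip":75},
    {"dp":[0,0,0],"angular":[0,0,0],"grip":90},
    {"dp":[0,0,0],"angular":[0,0,0],"grip":100},
    {"dp":[0,0,0],"angular":[0,0,0],"grip":100}
  ]
}}

```text
time: 16.73
tcp_pos: [0.6575, -0.0186, 0.0957]
eef_rot: [[0.987, 0.158, 0.0], [0.158, -0.987, 0.0], [0.0, -0.0, -1.0]]
contact_force: [1.0, -0.1, -0.2]
width: 0.0829
```

Request:
{"op": "arm_command", "data": {
  "motion": [
    {"dp":[0,0,-20],"angular":[0,0,0],"grip":100},
    {"dp":[0,0,-60],"angular":[0,0,0],"grip":100},
    {"dp":[0,0,-100],"angular":[0,0,0],"grip":100},
    {"dp":[0,0,-140],"angular":[0,0,0],"grip":100},
    {"dp":[0,0,-140],"angular":[0,0,0],"grip":100}
  ]
}}

```text
time: 17.15
tcp_pos: [0.6593, -0.0189, 0.2444]
eef_rot: [[0.987, 0.158, 0.014], [0.158, -0.987, -0.003], [0.013, 0.005, -1.0]]
contact_force: [0.4, -0.6, 0.4]
width: 0.0884
```

Request:
{"op": "arm_command", "data": {
  "motion": [
    {"dp":[0,0,0],"angular":[0,0,0],"grip":100},
    {"dp":[0,0,0],"angular":[0,0,0],"grip":100},
    {"dp":[0,0,0],"angular":[0,0,0],"grip":100}
  ]
}}

```text
time: 17.4
tcp_pos: [0.6571, -0.0186, 0.2338]
eef_rot: [[0.987, 0.158, -0.003], [0.158, -0.987, 0.001], [-0.003, -0.001, -1.0]]
contact_force: [-0.2, -0.9, 0.6]
width: 0.0881
```

```bash
python3 - <<'E'
from h import *
c=ci('wrist'); im=camera('wrist')[:,:,::-1]; cv2.imwrite('pics/w9.png',im)
plan([(.5,.15,.26,9),(.521,.282,.26,7)])
E
```

```text
now [ 0.6571 -0.0186  0.2338] 9.1 w 0.0882 F [ 0.3  0.  -0.2] t 17.45
  dp [-64.2 -95.7 -13.1] rz 0.1
  dp [-64.3 -95.6 -13.1] rz 0.1
  dp [  41.4 -127.1    0. ] rz 2.0
```

View pics/w9.png

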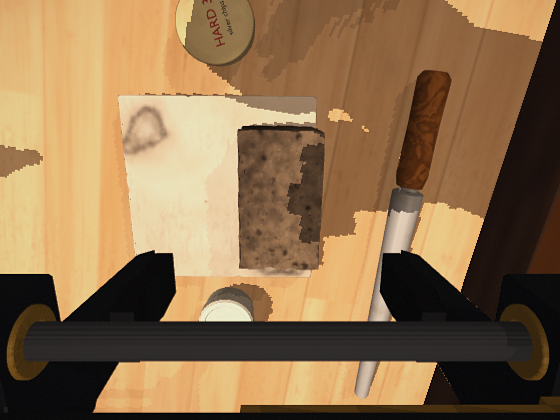

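The flat brick lies on the board's back edge, with top corners (238,130), (324,132), (320,269) and (239,268). The jar and tin are undisturbed. I'll move over to the tall brick and compute the flat brick's pose on the way.

Request:
{"op": "arm_command", "data": {
  "motion": [
    {"dp":[-64,-96,-13],"angular":[0,0,0],"grip":100},
    {"dp":[-64,-96,-13],"angular":[0,0,0],"grip":100},
    {"dp":[-64,-96,-13],"angular":[0,0,0],"grip":100},
    {"dp":[-64,-96,-13],"angular":[0,0,0],"grip":100},
    {"dp":[-64,-96,-13],"angular":[0,0,0],"grip":100}
  ]
}}

```text
time: 17.87
tcp_pos: [0.5784, 0.0671, 0.2484]
eef_rot: [[0.987, 0.16, -0.001], [0.16, -0.987, -0.0], [-0.001, -0.0, -1.0]]
contact_force: [-0.3, -0.7, -0.0]
width: 0.088
```

Request:
{"op": "arm_command", "data": {
  "motion": [
    {"dp":[-64,-96,-13],"angular":[0,0,0],"grip":100},
    {"dp":[-64,-96,-13],"angular":[0,0,0],"grip":100},
    {"dp":[-64,-96,-13],"angular":[0,0,0],"grip":100},
    {"dp":[-64,-96,-13],"angular":[0,0,0],"grip":100},
    {"dp":[-64,-96,-13],"angular":[0,0,0],"grip":100}
  ]
}}

```text
time: 18.28
tcp_pos: [0.5009, 0.1509, 0.2614]
eef_rot: [[0.987, 0.159, -0.0], [0.159, -0.987, -0.0], [-0.0, 0.0, -1.0]]
contact_force: [0.0, 0.3, -0.5]
width: 0.0883
```

Request:
{"op": "arm_command", "data": {
  "motion": [
    {"dp":[41,-127,0],"angular":[0,0,2],"grip":100},
    {"dp":[41,-127,0],"angular":[0,0,2],"grip":100},
    {"dp":[41,-127,0],"angular":[0,0,2],"grip":100},
    {"dp":[41,-127,0],"angular":[0,0,2],"grip":100},
    {"dp":[41,-127,0],"angular":[0,0,2],"grip":100}
  ]
}}

```text
time: 18.7
tcp_pos: [0.5225, 0.2836, 0.2602]
eef_rot: [[0.992, 0.125, -0.001], [0.125, -0.992, -0.001], [-0.001, 0.0, -1.0]]
contact_force: [-0.6, -0.4, -1.3]
width: 0.0884
```

Request:
{"op": "arm_command", "data": {
  "motion": [
    {"dp":[0,0,0],"angular":[0,0,0],"grip":100},
    {"dp":[0,0,0],"angular":[0,0,0],"grip":100},
    {"dp":[0,0,0],"angular":[0,0,0],"grip":100}
  ]
}}

```text
time: 18.95
tcp_pos: [0.5216, 0.2808, 0.2617]
eef_rot: [[0.993, 0.121, -0.0], [0.121, -0.993, -0.0], [-0.0, 0.0, -1.0]]
contact_force: [1.2, -0.1, 0.6]
width: 0.088
```

```bash
python3 - <<'E'
from h import *
from scipy.spatial.transform import Rotation
c=ci('wrist'); im=camera('wrist')[:,:,::-1]; cv2.imwrite('pics/w10.png',im)
print(proj(c,(.521,.282,.104))[0]); plan([(.521,.282,.117,7)])
# flat brick pose from w9 (tool pose then: 0.6571,-0.0186,0.2338 yaw 9.1); camera fixed in tool
s=sense(); R=np.array(s['eef_rot']); p=np.array(s['tcp_pos'])
Rct=c[1]@R; tct=c[1]@p+c[2]
y=np.radians(9.1); Rn=np.array([[np.cos(y),np.sin(y),0],[np.sin(y),-np.cos(y),0],[0,0,-1]]); pn=np.array([.6571,-.0186,.2338])
c9=(c[0],Rct@Rn.T,tct-Rct@Rn.T@pn)
b=cast(c9,[(238,130),(324,132),(320,269),(239,268)],.066); print('flat',rect(b),b.mean(0).round(4))
d=b[1]+b[2]-b[0]-b[3]; print(np.degrees(np.arctan2(d[1],d[0])))
print('board',cast(c9,[(118,96),(317,97),(311,276)],.022).round(4))
E
```

```text
[275.76483144 207.54249118]
now [0.5215 0.281  0.2618] 6.98 w 0.0883 F [-0.3 -0.6  0.7] t 19.0
  dp [ -0.4  -1.  144.8] rz -0.0
flat (array([659.7, -16.9]), array([58.9, 98.7]), 8.4) [ 0.6595 -0.0171]
8.119841660680983
board [[ 0.5281  0.034 ]
 [ 0.6757  0.0571]
 [ 0.6984 -0.0892]]
```

View pics/w10.png

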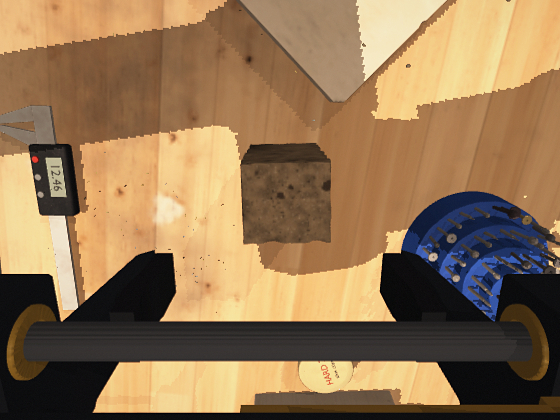

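```bash
python3 - <<'E'
from h import *
c=ci('wrist')
b=cast(c,[(242,163),(330,163),(330,243),(243,243)],.104); print(rect(b),b.mean(0).round(4))
plan([(*b.mean(0),.117,7)])
E
```

```text
(array([527.9, 285.4]), array([59.6, 55.2]), 7.0) [0.5276 0.2853]
now [0.5215 0.281  0.2618] 6.98 w 0.0883 F [-0.3 -0.6  0.7] t 19.0
  dp [  6.5  -3.5 144.8] rz -0.0
```

The tall brick's top is at (242,163)–(330,243), measuring 59.6 x 55.2 mm at (0.5276,0.2853), yaw 7°. That matches its size, so I'll grasp across 60 mm.

Request:
{"op": "arm_command", "data": {
  "motion": [
    {"dp":[6,-3,35],"angular":[0,0,0],"grip":100},
    {"dp":[6,-3,70],"angular":[0,0,0],"grip":100},
    {"dp":[6,-3,105],"angular":[0,0,0],"grip":100},
    {"dp":[6,-3,130],"angular":[0,0,0],"grip":100},
    {"dp":[6,-3,144],"angular":[0,0,0],"grip":100}
  ]
}}

```text
time: 19.42
tcp_pos: [0.5259, 0.2849, 0.1148]
eef_rot: [[0.992, 0.122, -0.004], [0.122, -0.992, -0.001], [-0.004, 0.001, -1.0]]
contact_force: [0.4, 0.6, 0.2]
width: 0.0879
```

Request:
{"op": "arm_command", "data": {
  "motion": [
    {"dp":[0,0,0],"angular":[0,0,0],"grip":60},
    {"dp":[0,0,0],"angular":[0,0,0],"grip":50},
    {"dp":[0,0,0],"angular":[0,0,0],"grip":50},
    {"dp":[0,0,0],"angular":[0,0,0],"grip":50},
    {"dp":[0,0,0],"angular":[0,0,0],"grip":50}
  ],
  "squeeze": 45
}}

```text
time: 19.83
tcp_pos: [0.5271, 0.2863, 0.1192]
eef_rot: [[0.992, 0.124, 0.002], [0.124, -0.992, 0.001], [0.002, -0.0, -1.0]]
contact_force: [-0.2, -0.1, 3.2]
width: 0.0595
```

Request:
{"op": "arm_command", "data": {
  "motion": [
    {"dp":[0,0,0],"angular":[0,0,0],"grip":50},
    {"dp":[0,0,0],"angular":[0,0,0],"grip":50},
    {"dp":[0,0,-10],"angular":[0,0,0],"grip":50},
    {"dp":[0,0,-50],"angular":[0,0,0],"grip":50},
    {"dp":[0,0,-90],"angular":[0,0,0],"grip":50}
  ]
}}

```text
time: 20.25
tcp_pos: [0.5259, 0.286, 0.2079]
eef_rot: [[0.992, 0.124, -0.004], [0.124, -0.992, -0.001], [-0.004, 0.001, -1.0]]
contact_force: [0.9, 0.9, -2.2]
width: 0.0598
```

```bash
python3 - <<'E'
from h import *
plan([(.52,.28,.24,7),(.54,.1,.24,8.7),(.658,-.0178,.24,8.7),(.658,-.0178,.185,8.7)],L=.14)
E
```

```text
now [0.5259 0.286  0.2079] 7.1 w 0.0598 F [ 0.9  0.9 -2.2] t 20.25
  dp [ -6.6   5.3 -32.1] rz 0.1
  dp [-1.  90.5  0. ] rz -0.8
  dp [-2.4 90.5  0. ] rz -0.8
  dp [49.4 67.1  0. ] rz -0.0
  dp [49.4 67.1  0. ] rz -0.0
  dp [ 0.  0. 55.] rz -0.0
```

Request:
{"op": "arm_command", "data": {
  "motion": [
    {"dp":[-6,5,-32],"angular":[0,0,0],"grip":50},
    {"dp":[-7,35,-32],"angular":[0,0,0],"grip":50},
    {"dp":[-7,65,-32],"angular":[0,0,-0.8],"grip":50},
    {"dp":[-7,95,-32],"angular":[0,0,-0.8],"grip":50},
    {"dp":[-7,95,-32],"angular":[0,0,-0.8],"grip":50}
  ]
}}

```text
time: 20.67
tcp_pos: [0.5319, 0.1872, 0.2404]
eef_rot: [[0.991, 0.134, 0.0], [0.134, -0.991, -0.002], [0.0, 0.002, -1.0]]
contact_force: [-0.3, -0.2, -3.0]
width: 0.0595
```

Request:
{"op": "arm_command", "data": {
  "motion": [
    {"dp":[-2,30,0],"angular":[0,0,-0.8],"grip":50},
    {"dp":[-2,60,0],"angular":[0,0,-0.8],"grip":50},
    {"dp":[-2,91,0],"angular":[0,0,-0.8],"grip":50},
    {"dp":[-2,91,0],"angular":[0,0,-0.8],"grip":50}
  ]
}}

```text
time: 21.0
tcp_pos: [0.5426, 0.0969, 0.2401]
eef_rot: [[0.989, 0.148, 0.0], [0.148, -0.989, -0.001], [0.0, 0.002, -1.0]]
contact_force: [0.2, -0.3, -3.1]
width: 0.0597
```

Request:
{"op": "arm_command", "data": {
  "motion": [
    {"dp":[25,33,0],"angular":[0,0,0],"grip":50},
    {"dp":[49,67,0],"angular":[0,0,0],"grip":50},
    {"dp":[74,100,0],"angular":[0,0,0],"grip":50},
    {"dp":[98,134,0],"angular":[0,0,0],"grip":50},
    {"dp":[98,134,0],"angular":[0,0,0],"grip":50}
  ]
}}

```text
time: 21.42
tcp_pos: [0.6626, -0.0219, 0.2388]
eef_rot: [[0.989, 0.147, 0.002], [0.147, -0.989, -0.002], [0.001, 0.002, -1.0]]
contact_force: [-0.2, -0.0, -4.5]
width: 0.0596
```

Request:
{"op": "arm_command", "data": {
  "motion": [
    {"dp":[0,0,0],"angular":[0,0,0],"grip":50},
    {"dp":[0,0,0],"angular":[0,0,0],"grip":50},
    {"dp":[0,0,0],"angular":[0,0,0],"grip":50}
  ]
}}

```text
time: 21.67
tcp_pos: [0.6585, -0.0155, 0.2401]
eef_rot: [[0.988, 0.153, -0.0], [0.153, -0.988, 0.0], [-0.0, -0.0, -1.0]]
contact_force: [0.1, -0.7, -3.8]
width: 0.0597
```

```bash
python3 - <<'E'
from h import *
plan([(.658,-.0178,.187,8.7)])
c=ci('wrist'); im=camera('wrist')[:,:,::-1]; cv2.imwrite('pics/w11.png',im); cv2.imwrite('pics/s11.png',camera('side')[:,:,::-1])
E
```

```text
now [ 0.6585 -0.0155  0.2401] 8.78 w 0.0597 F [ 0.1 -0.7 -3.8] t 21.67
  dp [-0.9  2.2 53.1] rz 0.1
```

View pics/w11.png

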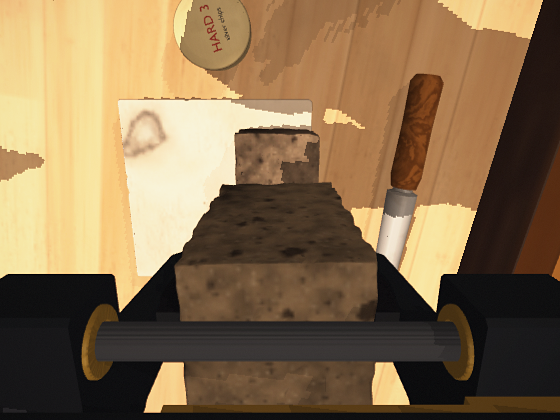

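The tall brick hangs upright over the flat one, its lower near edge at (220..337,185) and the flat brick's end at (236..319,131). I'll check the relative alignment.

```bash
python3 - <<'E'
from h import *
c=ci('wrist'); ct=np.array([.611,-.026]); a=np.radians(9); ex=np.array([np.cos(a),np.sin(a)]); ey=np.array([-ex[1],ex[0]]); B=np.c_[ex,ey]
for n,uv,z in [('tall bottom',[(220,185),(337,185)],.122),('tall top',[(177,264),(377,264)],.226),('flat end',[(235,132),(320,134)],.066)]:
    q=(cast(c,uv,z)-ct)@B; print(n,q.round(4),q.mean(0).round(4))
print((np.array(sense()['tcp_pos'][:2])-ct)@B)
E
```

```text
tall bottom [[0.018  0.0286]
 [0.082  0.0284]] [0.05   0.0285]
tall top [[0.0212 0.0298]
 [0.0773 0.0297]] [0.0492 0.0297]
flat end [[0.0209 0.0522]
 [0.0781 0.0508]] [0.0495 0.0515]
[0.04866143 0.00281874]
```

Aligned within about 1 mm, so I'll lower straight down.

Request:
{"op": "arm_command", "data": {
  "motion": [
    {"dp":[0,0,25],"angular":[0,0,0],"grip":50},
    {"dp":[0,0,40],"angular":[0,0,0],"grip":50},
    {"dp":[0,0,48],"angular":[0,0,0],"grip":50},
    {"dp":[0,0,51],"angular":[0,0,0],"grip":50},
    {"dp":[0,0,53],"angular":[0,0,0],"grip":50}
  ]
}}

```text
time: 22.18
tcp_pos: [0.6592, -0.0165, 0.1871]
eef_rot: [[0.988, 0.152, 0.0], [0.152, -0.988, -0.0], [0.0, 0.0, -1.0]]
contact_force: [0.1, -0.3, -3.7]
width: 0.0599
```

Request:
{"op": "arm_command", "data": {
  "motion": [
    {"dp":[0,0,1],"angular":[0,0,0],"grip":50},
    {"dp":[0,0,1],"angular":[0,0,0],"grip":50},
    {"dp":[0,0,2],"angular":[0,0,0],"grip":50},
    {"dp":[0,0,2],"angular":[0,0,0],"grip":50}
  ]
}}

```text
time: 22.52
tcp_pos: [0.6593, -0.0169, 0.1853]
eef_rot: [[0.988, 0.151, 0.001], [0.151, -0.988, -0.0], [0.001, 0.0, -1.0]]
contact_force: [0.2, -0.3, -2.5]
width: 0.0597
```

Request:
{"op": "arm_command", "data": {
  "motion": [
    {"dp":[0,0,1],"angular":[0,0,0],"grip":50},
    {"dp":[0,0,1],"angular":[0,0,0],"grip":50},
    {"dp":[0,0,1],"angular":[0,0,0],"grip":50}
  ]
}}

```text
time: 22.77
tcp_pos: [0.6593, -0.017, 0.1853]
eef_rot: [[0.988, 0.151, 0.002], [0.151, -0.988, -0.0], [0.002, 0.001, -1.0]]
contact_force: [-2.4, -0.6, 5.4]
width: 0.0596
```

Contact: the force reversed to +5.4 N. I'll release slowly and rise straight up.

Request:
{"op": "arm_command", "data": {
  "motion": [
    {"dp":[0,0,0],"angular":[0,0,0],"grip":70},
    {"dp":[0,0,0],"angular":[0,0,0],"grip":80},
    {"dp":[0,0,0],"angular":[0,0,0],"grip":100},
    {"dp":[0,0,0],"angular":[0,0,0],"grip":100},
    {"dp":[0,0,0],"angular":[0,0,0],"grip":100}
  ]
}}

```text
time: 23.18
tcp_pos: [0.6592, -0.0169, 0.1837]
eef_rot: [[0.988, 0.151, -0.0], [0.151, -0.988, 0.0], [-0.0, -0.0, -1.0]]
contact_force: [-0.4, -0.5, 0.1]
width: 0.0856
```

Request:
{"op": "arm_command", "data": {
  "motion": [
    {"dp":[0,0,-10],"angular":[0,0,0],"grip":100},
    {"dp":[0,0,-30],"angular":[0,0,0],"grip":100},
    {"dp":[0,0,-60],"angular":[0,0,0],"grip":100},
    {"dp":[0,0,-90],"angular":[0,0,0],"grip":100},
    {"dp":[0,0,-120],"angular":[0,0,0],"grip":100}
  ]
}}

```text
time: 23.6
tcp_pos: [0.6589, -0.0168, 0.306]
eef_rot: [[0.988, 0.151, 0.0], [0.151, -0.988, -0.0], [0.0, 0.0, -1.0]]
contact_force: [0.0, 0.2, -0.1]
width: 0.0885
```

Request:
{"op": "arm_command", "data": {
  "motion": [
    {"dp":[0,0,0],"angular":[0,0,0],"grip":100},
    {"dp":[-30,10,0],"angular":[0,0,0],"grip":100},
    {"dp":[-60,20,0],"angular":[0,0,0],"grip":100},
    {"dp":[-60,20,0],"angular":[0,0,0],"grip":100}
  ]
}}

```text
time: 23.93
tcp_pos: [0.5994, -0.047, 0.3042]
eef_rot: [[0.989, 0.15, -0.002], [0.15, -0.989, -0.0], [-0.002, -0.0, -1.0]]
contact_force: [-0.1, -0.3, -0.1]
width: 0.0883
```

```bash
python3 - <<'E'
from h import *
c=ci('wrist'); im=camera('wrist')[:,:,::-1]; cv2.imwrite('pics/w12.png',im); s=camera('side')[:,:,::-1]; cv2.imwrite('pics/s12.png',s)
plan([])
cv2.imwrite('pics/f12.png',np.hstack([cv2.resize(im,(400,300)),cv2.resize(s[90:330,140:460],(400,300))]))
circ(c,im,.028,.028,proj(c,(.5924,.098,.028))[0])
E
```

```text
now [ 0.6025 -0.0461  0.3046] 8.64 w 0.0881 F [-0.3  0.6 -0. ] t 24.03
circle [297.   17.   31.1] exp r 32.5 world [[0.5952 0.0925]]
```

View pics/f12.png

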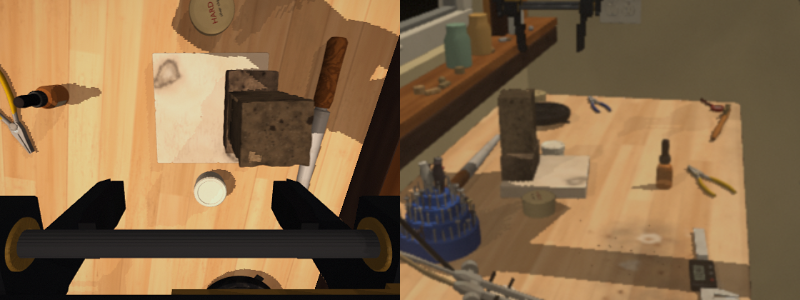

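The tall brick stands on the flat one, with its top face at about (330,141)–(438,232) in the full frame. The jar, tin and dropper are all standing. One last numeric check follows.

```bash
python3 - <<'E'
from h import *
c=ci('wrist'); im=cv2.imread('pics/w12.png'); ct=np.array([.611,-.026]); a=np.radians(9); ex=np.array([np.cos(a),np.sin(a)]); ey=np.array([-ex[1],ex[0]]); B=np.c_[ex,ey]
b=(cast(c,[(330,141),(438,144),(434,232),(337,232)],.170)-ct)@B; print('tall top in board',b.mean(0).round(4),rect(b))
circ(c,im,.029,.024,proj(c,(.6296,-.143,.029))[0])
for p in [(.5940,.0955),(.6295,-.1429)]: print(((np.array(p)-ct)@B).round(4))
t=ci('top'); ti=camera('top')[:,:,::-1]
print('flux/tin top view:'); circ(t,ti,.028,.028,proj(t,(.5924,.098,.028))[0])
hs=cv2.cvtColor(np.ascontiguousarray(ti),cv2.COLOR_BGR2HSV); print('arm clear, F',sense()['contact_force'])
E
```

```text
tall top in board [0.053  0.0008] (array([52.4,  1.2]), array([55.3, 66. ]), 89.7)
circle [292.  268.   21.9] exp r 23.0 world [[ 0.6334 -0.1416]]
[0.0022 0.1227]
[-0.     -0.1184]
flux/tin top view:
arm clear, F [ 0.50177057  0.14129889 -0.74186049]
```

```bash
python3 -c "
from rig import *
print(job_done())"
```

```text
the job is handed in; nothing more can be done
None
```

The hearth is set up as asked, and I handed the job in at about 24 s of the 112 s allowed. The last pictures showed everything standing, the dropper apparently untouched where it was, and the arm clear of everything.

The last checks, in the board's frame (mm):

| Item | Measured | Target |
|---|---|---|
| Flat brick | x ≈ 49, y ≈ 1, about 1° off square | x = 46, y = 0 |
| Tall brick (top face) | x ≈ 53, y ≈ 1, square to the flat brick | within 15 of the flat brick's centre |
| Jar, turntable side (right) | x ≈ 0, y ≈ -118 | x = 0, y = -119 |
| Tin, other side (left) | x ≈ 2, y ≈ +123 | x = 0, y = +123 |

- **Small disagreements:** the final wrist view was an oblique one. It put the jar and tin 3–6 mm from their earlier close-up readings, and gave the tall brick's top one side of 66 mm instead of 60. I put both down to corners and circles read at an angle.
- **Failed check:** the last try to find the tin in the top camera returned no circle, so that cross-check is missing.

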